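# Turn the eyedrop row round for the morning

### The arm

A 7-joint arm with a two-finger parallel gripper is mounted at the origin on the work surface. World frame = base frame: x ahead of the robot, y to its left, z up, the work surface at z = 0. Lengths are in mm, angles in degrees, forces in N, time in s.
With the tool pointing down it reaches from about 425 to 875 mm from the base axis. Payload 4.7 kg.
Tool frame: the origin (TCP) lies midway between the tips of the shut fingers; the grasp point (between the pads) lies 19 mm behind it (r.grip_point_offset is the distance from the TCP to the grasp point, in mm); z points along the fingers, y is the line along which they close (so a half turn about z gives the same grasp; the last joint's range is limited). The gripper opens to 87 mm and grips with 3 to 60 N. Pads are 19 mm wide; open, the fingers measure 117 mm over their backs; the gripper's body (75 mm by 190 mm) begins 51 mm behind the grasp point.
Start: joints at [70.078, 18.392, -4.016, 83.108, 1.295, 78.541, -3.26], TCP at [230.054, -607.948, 222.587] pointing down, gripper open.
Joint ranges: [-163.93, 163.93], [-17.29, 119.83], [-79.2, 71.16], [3.27, 140.29], [-89.18, 269.18], [5.43, 117.66], [-154.24, 154.24]. Speed limits (degrees/s): [147.25, 147.25, 180, 180, 180, 180, 180].

### API

Orientations are given as [roll, pitch, yaw] about the fixed x, y, z axes, in that order (R = Rz(yaw) Ry(pitch) Rx(roll)).
In Python, from workcell import r, ticket, get_image, camera_model gives the robot as it stands (r), with the cameras as plain functions and the job (ticket).
- The arm moves only by the tool jog_arm, called by a JSON object that holds its "name" and its "arguments", one argument or row to a line. Schema: {"type":"object","properties":{"deltas":{"type":"object","properties":{"plan":{"type":"array","items":{"type":"array","items":{"type":"number"},"minItems":7,"maxItems":7},"minItems":1,"maxItems":12}},"additionalProperties":false,"required":["plan"]},"squeeze":{"type":"number"},"only":{"type":"string"},"quiet":{"type":"boolean"},"lines":{"type":"string"}},"required":["deltas"],"additionalProperties":false}. deltas is an object whose key "plan" holds a list of rows, 1 to 12 of them, each of 7 numbers: dx, dy, dz in a scale on which 1.0 is 600 mm, then a rotation vector rx, ry, rz in fractions of the full range, 1 being 360 degrees, then the opening from 0.0 (shut) to 1.0 (fully open); each row shifts and turns the commanded pose from where the row before left it, along the tool's axes as they then stand; what a row does not reach is not made up. A row lasts 1/12 s, in which the tool goes at most 41.7 mm and 7.16 degrees, less where a joint would pass 70% of its speed; a pose out of reach is approached as far as the arm can. The fingers move at their own pace and stop on an object; squeeze is the grip in N (left out, the last holds). Time passes only in rows, so rows that do not move let the fingers close. The tool returns the time, the measured TCP pose, the force, the opening and the grip force at its end. only (a regular expression) keeps the lines of the reply that match it, lines (a string "A,B") keeps lines A to B, and quiet returns only ok. No shift or turn number may pass 1 either way. Input that does not fit is refused with a message, and nothing moves.
- r.observe(): the state, without advancing time (a new reading comes with each control period).
- get_image(name): name is "side" or "top"; returns (picture, depth): 420x560x3 uint8, blue, green, red; 420x560 float32, mm along the optical axis (not along the pixel's ray), 0 where there is no reading.
- camera_model(name): a dict with "fx", "fy", "cx", "cy" (pixels), "R" (3x3) and "t" (3): a world point X has camera coordinates R X + t. Camera axes: x right, y down, z forward; pixel columns grow to the right and rows downward; lengths in mm; the calibration is good to about 2 mm. A picture is of the moment at which its call begins. camera_model takes no time and is no camera call.
- ticket.hand_in(): hands the job in; it is judged then, once.
The state is a dict: "t": time; "joints": joint angles; "joint_vel": joint speeds; "effort": joint torques, N m; "position": TCP position; "ee_rot": TCP orientation; "contact_force": force on the tool from outside, world axes, zero at the start; "torque": the same for the moment, N m; "grip_width": opening from 0.0 (shut) to 1.0 (fully open); "gripper_force": force on a finger pad.
Only numpy, scipy, OpenCV 4.12 (cv2) and the standard library are available. Lean on these libraries where they do the work, as an engineer would, in place of code of your own. Each camera call takes 0.05 s, during which the arm holds its last target. There are 200 camera calls.

### The job

Move the four eyedrop bottles from the white evening rack to the black morning rack, in reverse order: the bottle nearest the orange end of the white rack goes into the compartment farthest from the orange end of the black rack, and so on along the row until the last one stands next to the black rack's orange end. Stand each bottle upright on the floor of its own compartment and let go, never tipping one over, and leave the glass vial, the compact mirror and the spectacle case where they are.

Things in the scene. Friction and masses are not known exactly. Their poses are not given: they have to be found in the camera images.
- evening_rack: White rack with grey compartment floors, fixed, any yaw (sizes in mm): 220 (x) x 58 (y), walls 12 high and 4 thick, a row of four 50 x 50 compartments, floor 4 above the cart top. A solid orange block (22 x 58 x 12) marks its +x end. Origin: middle of the row at cart-top level, z up. Compartment centres: x = -81, -27, 27, 81, y = 0 (81 is by the orange end). Holds the bottles at the start.
- morning_rack: Black rack with grey compartment floors, fixed, any yaw (sizes in mm): 220 (x) x 58 (y), walls 12 high and 4 thick, a row of four 50 x 50 compartments, floor 4 above the cart top. A solid orange block (22 x 58 x 12) marks its +x end. Origin: middle of the row at cart-top level, z up. Compartment centres: x = -81, -27, 27, 81, y = 0 (81 is by the orange end). Empty at the start.
- pad_red: Red square liner pad, 48 x 48 x 3 mm, fixed in one compartment of the white rack, on its floor (pad top 7 mm above the cart); which compartment differs each time. The red bottle stands on it at the start. Origin: centre of its underside; x along the rack.
- pad_yellow: Yellow square liner pad, 48 x 48 x 3 mm, fixed in one compartment of the white rack, on its floor (pad top 7 mm above the cart); which compartment differs each time. The yellow bottle stands on it at the start. Origin: centre of its underside; x along the rack.
- pad_green: Green square liner pad, 48 x 48 x 3 mm, fixed in one compartment of the white rack, on its floor (pad top 7 mm above the cart); which compartment differs each time. The green bottle stands on it at the start. Origin: centre of its underside; x along the rack.
- pad_blue: Blue square liner pad, 48 x 48 x 3 mm, fixed in one compartment of the white rack, on its floor (pad top 7 mm above the cart); which compartment differs each time. The blue bottle stands on it at the start. Origin: centre of its underside; x along the rack.
- drops_red: Eyedrop bottle, white with a red cap and red band, loose, about 20 g, 72 mm tall: straight round body 30 mm in diameter up to 48, then a shoulder to 53 and a cap 20 in diameter on top. Origin: centre of its underside, z up its axis. Starts upright on the red pad in the white rack.
- drops_yellow: Eyedrop bottle, white with a yellow cap and yellow band, loose, about 20 g, 72 mm tall: straight round body 30 mm in diameter up to 48, then a shoulder to 53 and a cap 20 in diameter on top. Origin: centre of its underside, z up its axis. Starts upright on the yellow pad in the white rack.
- drops_green: Eyedrop bottle, white with a green cap and green band, loose, about 20 g, 72 mm tall: straight round body 30 mm in diameter up to 48, then a shoulder to 53 and a cap 20 in diameter on top. Origin: centre of its underside, z up its axis. Starts upright on the green pad in the white rack.
- drops_blue: Eyedrop bottle, white with a blue cap and blue band, loose, about 20 g, 72 mm tall: straight round body 30 mm in diameter up to 48, then a shoulder to 53 and a cap 20 in diameter on top. Origin: centre of its underside, z up its axis. Starts upright on the blue pad in the white rack.
- vial: Bystander: amber glass vial with a metal cap, 22 in diameter, 48 mm tall, standing loose in the upper of two stacked green and grey round plastic trays (164 across, about 34 high, fixed; the vial starts within 40 of their centre). Origin: centre of its underside.
- compact: Bystander: closed steel compact mirror lying flat, loose, 66 in diameter, 12 mm high. Origin: centre of its underside.
- case: Bystander: closed blue spectacle case, loose, 160 (its x) x 62 (its y) x 44 mm high. Origin: centre of its underside.

How it is judged (in metres and radians):
At the end, for the whole second after the job is handed in: Each bottle stands upright (within 0.1 rad), still and released on the black rack's floor, its centre within 11.5 mm, along and across, of its proper compartment's centre: a bottle whose pad lies at x in the white rack is at -x in the black rack (y of drops_red in the frame of morning_rack between -0.0115 and 0.0115 m and z of drops_red in the frame of morning_rack between 0.001 and 0.007 m and angle between each of drops_red, drops_yellow, drops_green, drops_blue's own z axis and vertical below 0.1 rad and linear speed of each of drops_red, drops_yellow, drops_green, drops_blue below 0.02 m/s and contact force between each of drops_red, drops_yellow, drops_green, drops_blue and the fingers below 0.05 N and ((x of pad_red in the frame of evening_rack between -0.101 and -0.061 m and x of drops_red in the frame of morning_rack between 0.0695 and 0.0925 m) or (x of pad_red in the frame of evening_rack between -0.047 and -0.007 m and x of drops_red in the frame of morning_rack between 0.0155 and 0.0385 m) or (x of pad_red in the frame of evening_rack between 0.007 and 0.047 m and x of drops_red in the frame of morning_rack between -0.0385 and -0.0155 m) or (x of pad_red in the frame of evening_rack between 0.061 and 0.101 m and x of drops_red in the frame of morning_rack between -0.0925 and -0.0695 m)) and y of drops_yellow in the frame of morning_rack between -0.0115 and 0.0115 m and z of drops_yellow in the frame of morning_rack between 0.001 and 0.007 m and ((x of pad_yellow in the frame of evening_rack between -0.101 and -0.061 m and x of drops_yellow in the frame of morning_rack between 0.0695 and 0.0925 m) or (x of pad_yellow in the frame of evening_rack between -0.047 and -0.007 m and x of drops_yellow in the frame of morning_rack between 0.0155 and 0.0385 m) or (x of pad_yellow in the frame of evening_rack between 0.007 and 0.047 m and x of drops_yellow in the frame of morning_rack between -0.0385 and -0.0155 m) or (x of pad_yellow in the frame of evening_rack between 0.061 and 0.101 m and x of drops_yellow in the frame of morning_rack between -0.0925 and -0.0695 m)) and y of drops_green in the frame of morning_rack between -0.0115 and 0.0115 m and z of drops_green in the frame of morning_rack between 0.001 and 0.007 m and ((x of pad_green in the frame of evening_rack between -0.101 and -0.061 m and x of drops_green in the frame of morning_rack between 0.0695 and 0.0925 m) or (x of pad_green in the frame of evening_rack between -0.047 and -0.007 m and x of drops_green in the frame of morning_rack between 0.0155 and 0.0385 m) or (x of pad_green in the frame of evening_rack between 0.007 and 0.047 m and x of drops_green in the frame of morning_rack between -0.0385 and -0.0155 m) or (x of pad_green in the frame of evening_rack between 0.061 and 0.101 m and x of drops_green in the frame of morning_rack between -0.0925 and -0.0695 m)) and y of drops_blue in the frame of morning_rack between -0.0115 and 0.0115 m and z of drops_blue in the frame of morning_rack between 0.001 and 0.007 m and ((x of pad_blue in the frame of evening_rack between -0.101 and -0.061 m and x of drops_blue in the frame of morning_rack between 0.0695 and 0.0925 m) or (x of pad_blue in the frame of evening_rack between -0.047 and -0.007 m and x of drops_blue in the frame of morning_rack between 0.0155 and 0.0385 m) or (x of pad_blue in the frame of evening_rack between 0.007 and 0.047 m and x of drops_blue in the frame of morning_rack between -0.0385 and -0.0155 m) or (x of pad_blue in the frame of evening_rack between 0.061 and 0.101 m and x of drops_blue in the frame of morning_rack between -0.0925 and -0.0695 m))); the robot touches nothing.
It fails at once if the glass vial is pushed more than 20 mm or tipped (distance of vial from where it was at the start of the episode above 0.02 m or angle between vial's own z axis and vertical above 0.4 rad).
It fails at once if the compact mirror is pushed more than 20 mm or tipped (distance of compact from where it was at the start of the episode above 0.02 m or angle between compact's own z axis and vertical above 0.4 rad).
It fails at once if the spectacle case is pushed more than 20 mm or tipped (distance of case from where it was at the start of the episode above 0.02 m or angle between case's own z axis and vertical above 0.4 rad).
It fails at once if an eyedrop bottle is tipped over (more than about 45 degrees) (angle between any of drops_red, drops_yellow, drops_green, drops_blue's own z axis and vertical above 0.8 rad).
It also fails if it takes over 120 s, if anything falls off the work surface, if the arm or the gripper's body presses on something with over 40 N, if the wrist force passes 120 N, or if a joint passes its speed limit or range.

## Working session

There is one attempt and no reset: what is moved stays moved. The work goes in short steps, Python scripts to look and compute and a tool call to move; the robot and the scene stay as the last step left them, time stands still between calls to the robot, and variables do not carry over. Pictures are saved under pics/ and viewed, at most 14 in all, crops included, and the job is handed in when it is done.

```bash
ls; mkdir -p pics; python3 - <<'E'
from workcell import r, ticket, get_image, camera_model
import cv2,numpy as np
for n in("top","side"):
    p,d=get_image(n);cv2.imwrite(f"pics/{n}0.png",p);np.save(f"pics/{n}0.npy",d)
    print(n,camera_model(n))
print(r.observe(),r.grip_point_offset)
E
```

```text
pics
workcell.py
top {'fx': 475.5566255328281, 'fy': 475.5566255328281, 'cx': 280.75758340728987, 'cy': 204.54196137765484, 'R': array([[ 0.01017296, -0.99984736, -0.01420449],
       [-0.99725135, -0.0091019 , -0.07353159],
       [ 0.07339108,  0.01491348, -0.99719173]]), 't': array([  12.29450033,  552.71469826, 1176.41253174])}
side {'fx': 425.5832707094637, 'fy': 425.5832707094637, 'cx': 280.9657452019145, 'cy': 206.609609630724, 'R': array([[ 0.68396601, -0.7294159 , -0.01195575],
       [-0.40567372, -0.36667302, -0.83724532],
       [ 0.6063162 ,  0.57749747, -0.54669674]]), 't': array([-377.23251244,  234.75158308,  796.30018734])}
{'t': 0.1, 'joints': array([70.08100633, 18.43421715, -4.0134124 , 83.16881531,  1.29487257,
       78.5402347 , -3.26123426]), 'joint_vel': array([-0.06633317, -0.15733124, -0.03458466, -0.28858148, -0.00767134,
       -0.0165962 ,  0.03211021]), 'effort': array([-2.25630629e-04, -4.92572701e+01, -4.05794727e-01, -3.13397741e+01,
       -6.42140536e-02,  3.96129827e-02,  3.35667494e-05]), 'position': array([ 229.80020747, -607.49038336,  221.56942311]), 'ee_rot': array([-1.79901949e+02,  6.02928273e-03,  2.07253427e+01]), 'contact_force': array([-0.50527272, -0.2572267 , -0.51608575]), 'torque': array([-0.01031237,  0.01687416,  0.01019576]), 'gripper_force': 0.0, 'grip_width': 1.0002668981690381} 18.700000000000003
```

View pics/top0.png

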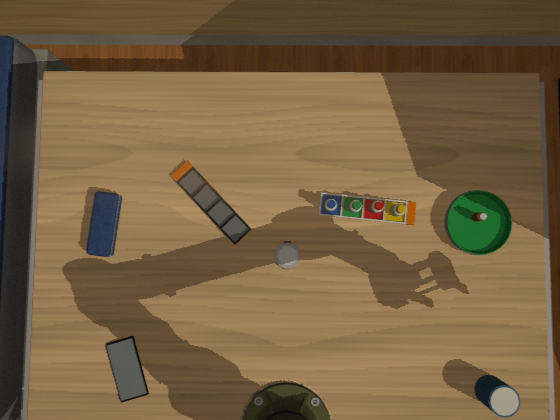

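View pics/side0.png

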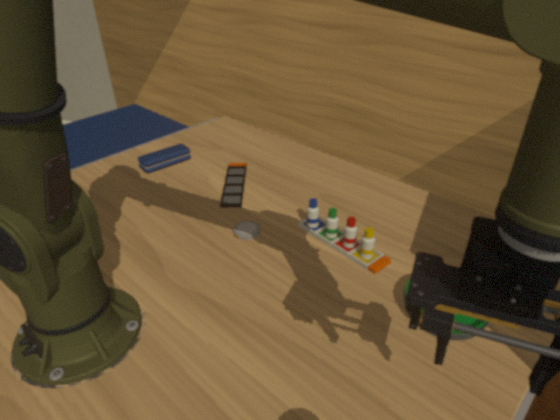

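The top view (arm not rendered in it) shows the black rack from (180,170, orange) to (240,235). The white rack runs from (322,205) to (410,212, orange), holding blue, green, red, yellow towards the orange end. The vial and trays are at (478,220), the compact at (287,255) and the case at (104,223). The side view confirms this order.

```bash
cat > h.py <<'E'
import cv2,numpy as np
from workcell import r, ticket, get_image, camera_model
def ray(n,u,v,z):
    m=camera_model(n);R,t=m["R"],m["t"]
    d=R.T@np.array([(u-m["cx"])/m["fx"],(v-m["cy"])/m["fy"],1]);c=-R.T@t
    return c+d*(z-c[2])/d[2]
def world(n,dep):
    m=camera_model(n);v,u=np.indices(dep.shape)
    P=np.stack([(u-m["cx"])/m["fx"]*dep,(v-m["cy"])/m["fy"]*dep,dep],-1)-m["t"]
    return P@m["R"]
def hsv(p): return cv2.cvtColor(p,cv2.COLOR_BGR2HSV)
HUE=dict(red=(172,188),yellow=(24,34),green=(45,85),blue=(105,130),orange=(8,17))
def cmask(p,c,s=110,vmin=40):
    H=hsv(p).astype(int);h=H[...,0];a,b=HUE[c]
    hh=np.where(h<a-90,h+180,h)
    return (hh>=a)&(hh<=b)&(H[...,1]>s)&(H[...,2]>vmin)
def cent(n,mask,z):
    k,l,s,c=cv2.connectedComponentsWithStats(mask.astype(np.uint8))
    if k<2: return None
    i=1+np.argmax(s[1:,4]);return s[i,4],c[i].round(1),ray(n,*c[i],z).round(1)
E
python3 - <<'E'
from h import *
for n in("top","side"):
    p=cv2.imread(f"pics/{n}0.png");d=np.load(f"pics/{n}0.npy");W=world(n,d);z=W[...,2]
    box=np.zeros(z.shape,bool)
    if n=="top": box[140:260,150:430]=1
    else: box[150:290,200:400]=1
    for c in("red","yellow","green","blue"):
        print(n,c,"cap(z70)",cent(n,cmask(p,c)&box&(z>60),79 if n=="top" else 70))
    for k in range(2):
        o=cmask(p,"orange",170)&box
        o[:, :(150,300)[k]if n=="top" else (200,330)[k]]=0
        if k==0: o[:,300:]=0
        print(n,"orange",cent(n,o&(np.abs(z-12)<12),12))
p=cv2.imread("pics/top0.png");d=np.load("pics/top0.npy");z=world("top",d)[...,2]
H=hsv(p)
for nm,b in(("black",(165,155,255,250)),("white",(314,185,425,232))):
    m=np.zeros(z.shape,np.uint8);x0,y0,x1,y1=b
    m[y0:y1,x0:x1]=(z>6)[y0:y1,x0:x1] if nm=="white" else ((H[...,2]<60)|(H[...,1]<60)|cmask(p,"orange",170))[y0:y1,x0:x1]
    cs,_=cv2.findContours(m,0,2);c=max(cs,key=cv2.contourArea)
    P=np.array([ray("top",*q[0],12)[:2] for q in c],np.float32)
    print(nm,cv2.minAreaRect(P),cv2.boundingRect(c), np.median(z[m>0]))
E
```

```text
top red cap(z70) (np.int32(57), array([378.8, 205.4]), array([ 548.3, -217.3,   79. ]))
top yellow cap(z70) (np.int32(52), array([401.3, 208.4]), array([ 541.7, -270.6,   79. ]))
top green cap(z70) (np.int32(50), array([356.5, 204.7]), array([ 549.5, -164.1,   79. ]))
top blue cap(z70) (np.int32(43), array([331. , 203.6]), array([ 551.7, -103.4,   79. ]))
top orange (np.int32(190), array([181.2, 170.7]), array([637.7, 273.1,  12. ]))
top orange (np.int32(176), array([410.8, 212.9]), array([ 535.1, -310.4,   12. ]))
side red cap(z70) (np.int32(68), array([351. , 221.5]), array([ 549.9, -220.2,   70. ]))
side yellow cap(z70) (np.int32(58), array([369.1, 232.2]), array([ 543., -273.,   70.]))
side green cap(z70) (np.int32(50), array([332.4, 212.5]), array([ 550.9, -166.6,   70. ]))
side blue cap(z70) (np.int32(32), array([312.9, 202.9]), array([ 552.5, -106.4,   70. ]))
side orange (np.int32(68), array([237. , 164.5]), array([636.5, 267.8,  12. ]))
side orange (np.int32(211), array([379.3, 264.3]), array([ 528.8, -315.4,   12. ]))
black ((547.6876220703125, 187.26998901367188), (213.2228240966797, 56.938716888427734), 43.80042266845703) (180, 170, 71, 74) 4.06867058626065
white ((546.1759643554688, -198.30319213867188), (244.39871215820312, 59.07667541503906), 84.32002258300781) (318, 192, 98, 33) 11.675144217656639
```

```bash
python3 - <<'E'
import cv2
p=cv2.imread("pics/top0.png")
cv2.imwrite("pics/crop0.png",cv2.resize(p[150:260,160:430],None,fx=2.9,fy=2.9,interpolation=2))
E
```

```text
(no output)
```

View pics/crop0.png

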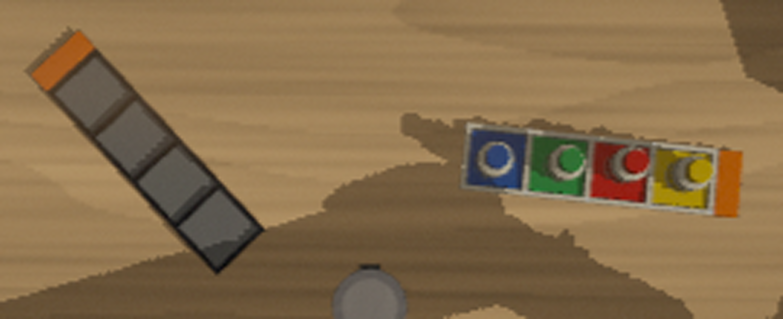

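The crop shows the bottles slightly off-centre in their compartments, which is fine. Top and side agree to about 3 mm. Black rack: origin about (550.5, 188.5), yaw 43.75°. White rack: yaw about -95.7°.

The rows are not in the units I measure in: shifts go in shares of 600 mm and turns go in shares of 360 degrees. I convert before sending: -7.1 degrees / 360 = -0.0197.

```bash
cat > go.py <<'E'
import sys,numpy as np
from workcell import r, ticket, get_image, camera_model
from scipy.spatial.transform import Rotation as S
x,y,z,yaw=map(float,sys.argv[1:5]);o=r.observe()
A=S.from_euler("xyz",o["ee_rot"],degrees=True);B=S.from_euler("xyz",[180,0,yaw],degrees=True)
d=np.array([x,y,z])-o["position"]
print("now",o["t"].__round__(2),o["position"].round(1),o["ee_rot"].round(1),"w",round(o["grip_width"],2),"gf",round(o["gripper_force"],1))
print("rotvec",(A.inv()*B).as_rotvec(degrees=True).round(1),"shift before turn",A.inv().apply(d).round(1),"after turn",B.inv().apply(d).round(1))
E
```

{"name": "jog_arm", "arguments": {
  "deltas": {"plan":[[0, 0, 0, 0, 0, -0.0197, 1], [0, 0, 0, 0, 0, -0.0197, 1], [0, 0, 0, 0, 0, -0.0197, 1], [0, 0, 0, 0, 0, -0.0197, 1], [0, 0, 0, 0, 0, -0.0197, 1], [0, 0, 0, 0, 0, -0.0197, 1], [0, 0, 0, 0, 0, -0.0197, 1], [0, 0, 0, 0, 0, -0.0197, 1], [0, 0, 0, 0, 0, -0.0197, 1]]},
  "squeeze": 10
}}

```text
t: 0.85
position: [229.9, -607.7, 221.9]
ee_rot: [-180.0, -0.1, 85.0]
contact_force: [0.1, 0.5, 0.1]
grip_width: 1.001
gripper_force: 0.0
```

```bash
python3 go.py 542.3 -271.8 160 84.3
```

```text
now 0.85 [ 229.9 -607.7  221.9] [-1.8e+02 -1.0e-01  8.5e+01] w 1.0 gf 0.0
rotvec [-0.  -0.1  0.7] shift before turn [361.8 281.9  62.1] after turn [365.2 277.5  61.9]
```

To row units: 30 mm / 600 = 0.05, 23 mm / 600 = 0.0383, 0.7 degrees / 360 = 0.0019.

{"name": "jog_arm", "arguments": {
  "deltas": {"plan":[[0.05, 0.0383, 0.0083, 0, 0, 0, 1], [0.05, 0.0383, 0.0083, 0, 0, 0, 1], [0.05, 0.0383, 0.0083, 0, 0, 0, 1], [0.05, 0.0383, 0.0083, 0, 0, 0, 1], [0.05, 0.0383, 0.0083, 0, 0, 0, 1], [0.05, 0.0383, 0.0083, 0, 0, 0, 1], [0.05, 0.0383, 0.0083, 0, 0, 0, 1], [0.05, 0.0383, 0.0083, 0, 0, 0, 1], [0.05, 0.0383, 0.0083, 0, 0, 0, 1], [0.05, 0.0383, 0.0083, 0, 0, 0, 1], [0.05, 0.0383, 0.0083, 0, 0, 0, 1], [0.05, 0.0383, 0.0083, 0, 0, 0.0019, 1]]}
}}

```text
t: 1.85
position: [539.2, -273.8, 162.0]
ee_rot: [-180.0, 0.0, 83.9]
contact_force: [0.5, 0.5, -0.1]
grip_width: 1.0
gripper_force: 0.0
```

```bash
python3 go.py 542.3 -271.8 100 84.3
```

```text
now 1.85 [ 539.2 -273.8  162. ] [-180.     0.    83.9] w 1.0 gf 0.0
rotvec [-0.   0.  -0.4] shift before turn [ 2.4  2.9 62. ] after turn [ 2.3  2.9 62. ]
```

To row units: 20 mm / 600 = 0.0333, 1 mm / 600 = 0.0017.

{"name": "jog_arm", "arguments": {
  "deltas": {"plan":[[0.0017, 0.0017, 0.0333, 0, 0, 0, 1], [0.0017, 0.0017, 0.0333, 0, 0, 0, 1], [0, 0.0017, 0.0333, 0, 0, 0, 1], [0, 0, 0, 0, 0, 0, 1]]}
}}

```text
t: 2.18
position: [538.9, -272.0, 97.8]
ee_rot: [-179.6, -0.2, 84.0]
contact_force: [-0.9, 0.7, 0.8]
grip_width: 0.998
gripper_force: 0.0
```

```bash
python3 go.py 542.3 -271.8 23 84.3
python3 -c "
from h import *
cv2.imwrite('pics/s1.png',get_image('side')[0])"
```

```text
now 2.18 [ 538.9 -272.    97.8] [-179.6   -0.2   84. ] w 1.0 gf 0.0
rotvec [-0.4 -0.2 -0.3] shift before turn [ 0.4  3.9 74.8] after turn [ 0.6  3.4 74.8]
```

View pics/s1.png

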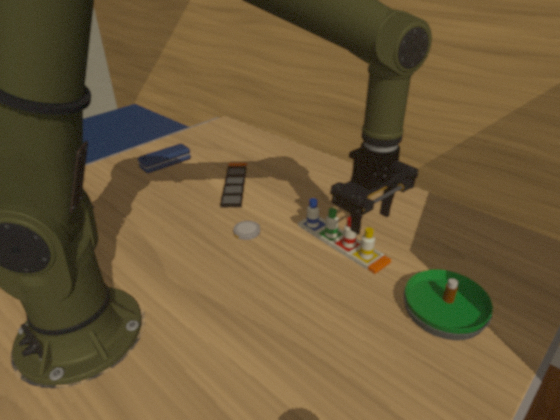

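The fingers straddle the yellow bottle: tips at about (357,230) and (388,215), with the yellow cap at (369,232) between them. I'll go down and grip.

To row units: 20 mm / 600 = 0.0333, 14 mm / 600 = 0.0233.

{"name": "jog_arm", "arguments": {
  "deltas": {"plan":[[0.0008, 0.0058, 0.0333, 0, 0, 0, 1], [0, 0, 0.0333, 0, 0, 0, 1], [0, 0, 0.0333, 0, 0, 0, 1], [0, 0, 0.0233, 0, 0, 0, 1], [0, 0, 0, 0, 0, 0, 0.55], [0, 0, 0, 0, 0, 0, 0.4], [0, 0, 0, 0, 0, 0, 0.2], [0, 0, 0, 0, 0, 0, 0.2], [0, 0, 0, 0, 0, 0, 0.2]]},
  "squeeze": 10
}}

```text
t: 2.98
position: [546.2, -274.1, 30.0]
ee_rot: [179.9, 0.1, 83.9]
contact_force: [-0.3, -0.0, 0.7]
grip_width: 0.705
gripper_force: 0.0
```

```bash
python3 go.py 492 132.5 110 43.75
```

```text
now 2.98 [ 546.2 -274.1   30. ] [1.799e+02 1.000e-01 8.390e+01] w 0.71 gf 0.0
rotvec [ 0.1  0.  40.2] shift before turn [398.5 -96.7 -80.6] after turn [ 242.  -331.2  -80. ]
```

To row units: 3 mm / 600 = 0.005, -2 mm / 600 = -0.0033.

{"name": "jog_arm", "arguments": {
  "deltas": {"plan":[[0, -0.0033, 0.005, 0, 0, 0, 0.2], [0, 0, 0.0033, 0, 0, 0, 0.2], [0, 0, 0, 0, 0, 0, 0.2], [0, 0, 0, 0, 0, 0, 0.2], [0, 0, 0, 0, 0, 0, 0.2], [0, 0, 0, 0, 0, 0, 0.2]]}
}}

```text
t: 3.48
position: [543.3, -273.3, 23.5]
ee_rot: [-180.0, 0.0, 83.9]
contact_force: [-0.1, 0.1, 0.2]
grip_width: 0.345
gripper_force: 10.0
```

```bash
python3 go.py 542.3 -271.8 23 84.3
```

```text
now 3.48 [ 543.3 -273.3   23.5] [-180.     0.    83.9] w 0.34 gf 10.0
rotvec [-0.   0.  -0.4] shift before turn [ 1.4 -1.1  0.5] after turn [ 1.4 -1.1  0.5]
```

Gripped (0.345 × 87 ≈ 30 mm). Lifting, then turning to the black rack's yaw.

To row units: -35 mm / 600 = -0.0583, -30 mm / 600 = -0.05, 6.7 degrees / 360 = 0.0186.

{"name": "jog_arm", "arguments": {
  "deltas": {"plan":[[0, 0, -0.0167, 0, 0, 0, 0.2], [0, 0, -0.05, 0, 0, 0, 0.2], [0, 0, -0.0583, 0, 0, 0, 0.2], [0, 0, -0.05, 0, 0, 0, 0.2], [0, 0, 0, 0, 0, 0.0186, 0.2], [0, 0, 0, 0, 0, 0.0186, 0.2], [0, 0, 0, 0, 0, 0.0186, 0.2], [0, 0, 0, 0, 0, 0.0186, 0.2], [0, 0, 0, 0, 0, 0.0186, 0.2], [0, 0, 0, 0, 0, 0.0186, 0.2]]},
  "squeeze": 12
}}

```text
t: 4.32
position: [543.5, -273.3, 129.5]
ee_rot: [180.0, -0.0, 43.4]
contact_force: [-0.6, 0.0, -1.4]
grip_width: 0.342
gripper_force: 12.0
```

```bash
python3 go.py 492 132.5 110 43.75
```

```text
now 4.32 [ 543.5 -273.3  129.5] [180.   -0.   43.4] w 0.34 gf 12.0
rotvec [ 0.  -0.  -0.3] shift before turn [ 241.5 -330.2   19.3] after turn [ 243.4 -328.7   19.5]
```

To row units: -30 mm / 600 = -0.05, -28 mm / 600 = -0.0467, -0.3 degrees / 360 = -0.0008.

{"name": "jog_arm", "arguments": {
  "deltas": {"plan":[[0.025, -0.0333, 0, 0, 0, 0, 0.2], [0.0333, -0.0467, 0, 0, 0, 0, 0.2], [0.0333, -0.0467, 0, 0, 0, 0, 0.2], [0.0333, -0.0467, 0, 0, 0, 0, 0.2], [0.0367, -0.05, 0, 0, 0, 0, 0.2], [0.0367, -0.05, 0, 0, 0, 0, 0.2], [0.0367, -0.05, 0, 0, 0, 0, 0.2], [0.0367, -0.05, 0, 0, 0, 0, 0.2], [0.0367, -0.05, 0, 0, 0, 0, 0.2], [0.0367, -0.05, 0, 0, 0, 0, 0.2], [0.0367, -0.05, 0, 0, 0, 0, 0.2], [0.0217, -0.025, 0, 0, 0, -0.0008, 0.2]]}
}}

```text
t: 5.32
position: [489.5, 137.1, 129.8]
ee_rot: [-180.0, -0.1, 44.3]
contact_force: [0.4, -0.4, -0.5]
grip_width: 0.339
gripper_force: 12.0
```

{"name": "jog_arm", "arguments": {
  "deltas": {"plan":[[0, 0, 0.0167, 0, 0, 0, 0.2], [0, 0, 0.0167, 0, 0, 0, 0.2], [0, 0, 0.0083, 0, 0, 0, 0.2], [0, 0, 0, 0, 0, 0, 0.2]]}
}}

```text
t: 5.65
position: [489.7, 129.6, 101.8]
ee_rot: [-179.9, 0.2, 43.9]
contact_force: [-0.4, 0.7, -0.4]
grip_width: 0.338
gripper_force: 12.0
```

```bash
python3 go.py 492 132.5 21 43.75
python3 - <<'E'
from h import *
for n in("top","side"):
    p,d=get_image(n);z=world(n,d)[...,2]
    cv2.imwrite(f"pics/{n}2.png",p)
    print(n,cent(n,cmask(p,"yellow")&(z>60),152-0),r.observe()["position"])
E
```

```text
now 5.65 [489.7 129.6 101.8] [-179.9    0.2   43.9] w 0.34 gf 12.0
rotvec [-0.1  0.2  0.1] shift before turn [ 3.9 -0.4 80.8] after turn [ 3.6 -0.5 80.8]
top (np.int32(6181), array([236.5, 317.6]), array([292.2, 110.6, 152. ])) [490.26711962 129.82397371 102.57252545]
side (np.int32(9554), array([ 41.4, 213.6]), array([ 54.8, 194.2, 152. ])) [490.74277155 130.16118657 103.15899457]
```

View pics/side2.png

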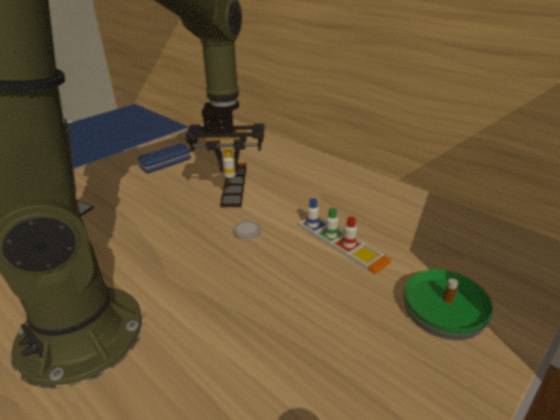

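The side view shows the yellow bottle upright in the fingers at (229,165), over the end compartment near (231,200). Lowering.

To row units: 20 mm / 600 = 0.0333, 10 mm / 600 = 0.0167.

{"name": "jog_arm", "arguments": {
  "deltas": {"plan":[[0.0033, -0.0008, 0.0333, 0, 0, 0, 0.2], [0, 0, 0.0333, 0, 0, 0, 0.2], [0, 0, 0.0333, 0, 0, 0, 0.2], [0, 0, 0.0167, 0, 0, 0, 0.2], [0, 0, 0.01, 0, 0, 0, 0.2], [0, 0, 0, 0, 0, 0, 0.2], [0, 0, 0, 0, 0, 0, 0.2], [0, 0, 0, 0, 0, 0, 0.2]]}
}}

```text
t: 6.42
position: [492.8, 133.6, 28.6]
ee_rot: [179.9, -0.1, 44.0]
contact_force: [-0.6, -0.0, 0.8]
grip_width: 0.343
gripper_force: 12.0
```

```bash
python3 go.py 492 132.5 21 43.75
```

```text
now 6.42 [492.8 133.6  28.6] [ 1.799e+02 -1.000e-01  4.400e+01] w 0.34 gf 12.0
rotvec [ 0.1 -0.1  0.3] shift before turn [-1.3  0.2  7.6] after turn [-1.3  0.2  7.6]
```

To row units: 3 mm / 600 = 0.005, -1.5 mm / 600 = -0.0025.

{"name": "jog_arm", "arguments": {
  "deltas": {"plan":[[-0.0025, 0, 0.005, 0, 0, 0, 0.2], [0, 0, 0.005, 0, 0, 0, 0.2], [0, 0, 0.0017, 0, 0, 0, 0.2], [0, 0, 0, 0, 0, 0, 0.2], [0, 0, 0, 0, 0, 0, 0.2]]}
}}

```text
t: 6.83
position: [490.7, 132.4, 20.5]
ee_rot: [180.0, 0.0, 44.0]
contact_force: [-0.5, -0.4, 0.6]
grip_width: 0.338
gripper_force: 12.0
```

```bash
python3 go.py 492 132.5 20.5 43.75
```

```text
now 6.83 [490.7 132.4  20.5] [180.   0.  44.] w 0.34 gf 12.0
rotvec [0.  0.  0.3] shift before turn [1.  0.8 0. ] after turn [1.  0.8 0. ]
```

To row units: -40 mm / 600 = -0.0667, -30 mm / 600 = -0.05.

{"name": "jog_arm", "arguments": {
  "deltas": {"plan":[[0, 0, 0, 0, 0, 0, 0.45], [0, 0, 0, 0, 0, 0, 0.6], [0, 0, 0, 0, 0, 0, 0.8], [0, 0, 0, 0, 0, 0, 0.9], [0, 0, 0, 0, 0, 0, 0.9], [0, 0, -0.0167, 0, 0, 0, 0.9], [0, 0, -0.05, 0, 0, 0, 1], [0, 0, -0.0667, 0, 0, 0, 1], [0, 0, -0.0667, 0, 0, 0, 1], [0, 0, 0, 0, 0, 0, 1]]}
}}

```text
t: 7.67
position: [495.7, 134.4, 149.0]
ee_rot: [179.5, -0.6, 44.1]
contact_force: [1.0, 0.9, 0.7]
grip_width: 0.967
gripper_force: 0.0
```

```bash
python3 go.py 549 -218.7 140 84.3
python3 - <<'E'
from h import *
for n in("top","side"):
    p,d=get_image(n);z=world(n,d)[...,2]
    cv2.imwrite(f"pics/{n}3.png",p)
    b=np.zeros(z.shape,bool)
    if n=="top": b[140:260,150:430]=1
    else: b[150:290,200:400]=1
    for c in("yellow","red","green","blue"):print(n,c,cent(n,cmask(p,c)&b&(z>57)&(z<90),(76 if c=="yellow" else 79)-9*(n=="side")))
p=cv2.imread("pics/top3.png");q=cv2.imread("pics/side3.png")
cv2.imwrite("pics/m3.png",np.hstack([cv2.resize(a,(400,400),interpolation=2) for a in(p[150:250,160:260],q[130:230,180:280])]))
E
```

```text
now 7.67 [495.7 134.4 149. ] [179.5  -0.6  44.1] w 0.97 gf 0.0
rotvec [  0.7  -0.4 -40.2] shift before turn [-207.3  290.7    9.1] after turn [-346.    88.1    9. ]
top yellow None
top red (np.int32(58), array([378.8, 205.5]), array([ 548.1, -217.1,   79. ]))
top green (np.int32(49), array([356.4, 204.8]), array([ 549.4, -164. ,   79. ]))
top blue (np.int32(41), array([331.1, 203.7]), array([ 551.4, -103.7,   79. ]))
side yellow (np.int32(42), array([229.5, 179.9]), array([494.8, 134.3,  67. ]))
side red (np.int32(66), array([351. , 221.5]), array([ 550. , -220.1,   70. ]))
side green (np.int32(49), array([332.4, 212.4]), array([ 551.2, -166.6,   70. ]))
side blue (np.int32(30), array([312.9, 202.8]), array([ 553., -106.,   70.]))
```

View pics/m3.png

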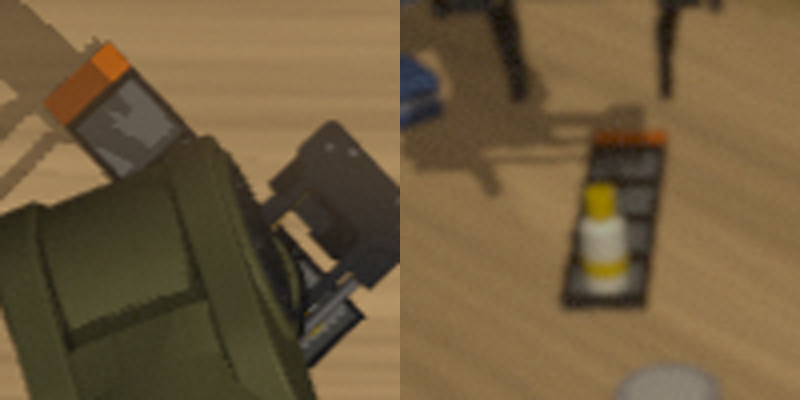

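Yellow stands upright in the end compartment (side view, centre about (494,135)). Next, red.

To row units: -6.7 degrees / 360 = -0.0186.

{"name": "jog_arm", "arguments": {
  "deltas": {"plan":[[0, 0, 0, 0, 0, -0.0186, 1], [0, 0, 0, 0, 0, -0.0186, 1], [0, 0, 0, 0, 0, -0.0186, 1], [0, 0, 0, 0, 0, -0.0186, 1], [0, 0, 0, 0, 0, -0.0186, 1], [0, 0, 0, 0, 0, -0.0186, 1]]}
}}

```text
t: 8.27
position: [489.6, 132.1, 139.2]
ee_rot: [-179.8, 0.0, 84.6]
contact_force: [1.1, 0.1, -0.2]
grip_width: 0.996
gripper_force: 0.0
```

{"name": "jog_arm", "arguments": {
  "deltas": {"plan":[[-0.0333, 0.01, 0, 0, 0, 0, 1], [-0.05, 0.0133, 0, 0, 0, 0, 1], [-0.0533, 0.0133, 0, 0, 0, 0, 1], [-0.0533, 0.0133, 0, 0, 0, 0, 1], [-0.0533, 0.0133, 0, 0, 0, 0, 1], [-0.0533, 0.0133, 0, 0, 0, 0, 1], [-0.0533, 0.0133, 0, 0, 0, 0, 1], [-0.0533, 0.0133, 0, 0, 0, 0, 1], [-0.0533, 0.0133, 0, 0, 0, 0, 1], [-0.0533, 0.0133, 0, 0, 0, 0, 1], [-0.0417, 0.01, 0, 0, 0, 0, 1], [-0.025, 0.0067, 0, 0, 0, 0, 1]]}
}}

```text
t: 9.27
position: [542.0, -224.5, 138.8]
ee_rot: [-179.8, 0.0, 84.0]
contact_force: [-0.2, 0.3, -0.6]
grip_width: 1.001
gripper_force: 0.0
```

{"name": "jog_arm", "arguments": {
  "deltas": {"plan":[[0, 0, 0.0167, 0, 0, 0, 1], [0, 0, 0.0333, 0, 0, 0, 1], [0, 0, 0.0167, 0, 0, 0, 1], [0, 0, 0, 0, 0, 0, 1], [0, 0, 0, 0, 0, 0, 1]]}
}}

```text
t: 9.68
position: [542.8, -218.8, 99.5]
ee_rot: [-179.9, -0.1, 84.4]
contact_force: [0.3, -0.4, 0.3]
grip_width: 0.999
gripper_force: 0.0
```

```bash
python3 go.py 549 -218.7 23 84.3
```

```text
now 9.68 [ 542.8 -218.8   99.5] [-1.799e+02 -1.000e-01  8.440e+01] w 1.0 gf 0.0
rotvec [-0.1 -0.1  0.1] shift before turn [ 0.6  6.3 76.5] after turn [ 0.7  6.1 76.5]
```

To row units: 22 mm / 600 = 0.0367, 20 mm / 600 = 0.0333.

{"name": "jog_arm", "arguments": {
  "deltas": {"plan":[[0.0008, 0.01, 0.0333, 0, 0, 0, 1], [0, 0, 0.0367, 0, 0, 0, 1], [0, 0, 0.0333, 0, 0, 0, 1], [0, 0, 0.0167, 0, 0, 0, 1], [0, 0, 0.0067, 0, 0, 0, 0.8], [0, 0, 0, 0, 0, 0, 0.55], [0, 0, 0, 0, 0, 0, 0.2], [0, 0, 0, 0, 0, 0, 0.2], [0, 0, 0, 0, 0, 0, 0.2], [0, 0, 0, 0, 0, 0, 0.2], [0, 0, 0, 0, 0, 0, 0.2], [0, 0, 0, 0, 0, 0, 0.2]]},
  "squeeze": 12
}}

```text
t: 10.68
position: [549.7, -221.0, 24.9]
ee_rot: [180.0, 0.0, 84.2]
contact_force: [0.1, -0.7, -0.1]
grip_width: 0.479
gripper_force: 0.0
```

```bash
python3 go.py 549 -218.7 23 84.3
```

```text
now 10.68 [ 549.7 -221.    24.9] [180.    0.   84.2] w 0.48 gf 0.0
rotvec [ 0.   0.  -0.1] shift before turn [ 2.2 -0.9  1.9] after turn [ 2.2 -0.9  1.9]
```

To row units: 2 mm / 600 = 0.0033, 1.5 mm / 600 = 0.0025.

{"name": "jog_arm", "arguments": {
  "deltas": {"plan":[[0.0033, -0.0008, 0.0025, 0, 0, 0, 0.45], [0, 0, 0, 0, 0, 0, 0.2], [0, 0, 0, 0, 0, 0, 0.2], [0, 0, 0, 0, 0, 0, 0.2], [0, 0, 0, 0, 0, 0, 0.2], [0, 0, 0, 0, 0, 0, 0.2]]}
}}

```text
t: 11.18
position: [549.2, -218.8, 23.0]
ee_rot: [-180.0, 0.0, 84.2]
contact_force: [-0.5, -0.6, 0.6]
grip_width: 0.338
gripper_force: 12.0
```

```bash
python3 go.py 549 -218.7 23 84.3
```

```text
now 11.18 [ 549.2 -218.8   23. ] [-180.     0.    84.2] w 0.34 gf 12.0
rotvec [-0.   0.  -0.1] shift before turn [ 0.1 -0.2  0. ] after turn [ 0.1 -0.2  0. ]
```

To row units: -35 mm / 600 = -0.0583, -30 mm / 600 = -0.05, 6.7 degrees / 360 = 0.0186.

{"name": "jog_arm", "arguments": {
  "deltas": {"plan":[[0, 0, -0.0167, 0, 0, 0, 0.2], [0, 0, -0.05, 0, 0, 0, 0.2], [0, 0, -0.0583, 0, 0, 0, 0.2], [0, 0, -0.05, 0, 0, 0, 0.2], [0, 0, 0, 0, 0, 0.0186, 0.2], [0, 0, 0, 0, 0, 0.0186, 0.2], [0, 0, 0, 0, 0, 0.0186, 0.2], [0, 0, 0, 0, 0, 0.0186, 0.2], [0, 0, 0, 0, 0, 0.0186, 0.2], [0, 0, 0, 0, 0, 0.0186, 0.2]]},
  "squeeze": 12
}}

```text
t: 12.02
position: [549.4, -218.7, 129.0]
ee_rot: [180.0, -0.0, 43.7]
contact_force: [-0.3, 0.4, 0.3]
grip_width: 0.337
gripper_force: 12.0
```

```bash
python3 go.py 531 169.8 125 43.75
```

```text
now 12.02 [ 549.4 -218.7  129. ] [180.   -0.   43.7] w 0.34 gf 12.0
rotvec [ 0. -0. -0.] shift before turn [ 255.2 -293.6    3.8] after turn [ 255.4 -293.4    4. ]
```

To row units: -27 mm / 600 = -0.045, -26 mm / 600 = -0.0433.

{"name": "jog_arm", "arguments": {
  "deltas": {"plan":[[0.025, -0.03, 0, 0, 0, 0, 0.2], [0.0333, -0.0417, 0, 0, 0, 0, 0.2], [0.0383, -0.0433, 0, 0, 0, 0, 0.2], [0.0383, -0.0433, 0, 0, 0, 0, 0.2], [0.0383, -0.0433, 0, 0, 0, 0, 0.2], [0.04, -0.045, 0, 0, 0, 0, 0.2], [0.04, -0.045, 0, 0, 0, 0, 0.2], [0.04, -0.045, 0, 0, 0, 0, 0.2], [0.04, -0.045, 0, 0, 0, 0, 0.2], [0.04, -0.045, 0, 0, 0, 0, 0.2], [0.03, -0.0367, 0, 0, 0, 0, 0.2], [0.0217, -0.025, 0, 0, 0, 0, 0.2]]}
}}

```text
t: 13.02
position: [528.1, 173.3, 129.2]
ee_rot: [-180.0, -0.1, 44.3]
contact_force: [0.0, 1.0, -0.6]
grip_width: 0.342
gripper_force: 12.0
```

{"name": "jog_arm", "arguments": {
  "deltas": {"plan":[[0, 0, 0.0167, 0, 0, 0, 0.2], [0, 0, 0.0167, 0, 0, 0, 0.2], [0, 0, 0, 0, 0, 0, 0.2], [0, 0, 0, 0, 0, 0, 0.2], [0, 0, 0, 0, 0, 0, 0.2], [0, 0, 0, 0, 0, 0, 0.2]]}
}}

```text
t: 13.52
position: [529.4, 167.9, 108.3]
ee_rot: [180.0, -0.0, 43.9]
contact_force: [0.5, -0.4, -0.6]
grip_width: 0.336
gripper_force: 12.0
```

```bash
python3 go.py 531 169.8 20.5 43.75
```

```text
now 13.52 [529.4 167.9 108.3] [180.   -0.   43.9] w 0.34 gf 12.0
rotvec [ 0.  -0.   0.2] shift before turn [ 2.5 -0.4 87.8] after turn [ 2.5 -0.3 87.8]
```

To row units: 22 mm / 600 = 0.0367, 20 mm / 600 = 0.0333.

{"name": "jog_arm", "arguments": {
  "deltas": {"plan":[[0.0033, 0, 0.0333, 0, 0, 0, 0.2], [0, 0, 0.0367, 0, 0, 0, 0.2], [0, 0, 0.0333, 0, 0, 0, 0.2], [0, 0, 0.0167, 0, 0, 0, 0.2], [0, 0, 0.01, 0, 0, 0, 0.2], [0, 0, 0.005, 0, 0, 0, 0.2], [0, 0, 0, 0, 0, 0, 0.2], [0, 0, 0, 0, 0, 0, 0.2], [0, 0, 0, 0, 0, 0, 0.2], [0, 0, 0, 0, 0, 0, 0.2]]}
}}

```text
t: 14.35
position: [531.1, 170.7, 28.0]
ee_rot: [179.9, -0.1, 44.0]
contact_force: [-0.1, 0.4, -0.3]
grip_width: 0.343
gripper_force: 12.0
```

```bash
python3 go.py 531 169.8 20.5 43.75
```

```text
now 14.35 [531.1 170.7  28. ] [ 1.799e+02 -1.000e-01  4.400e+01] w 0.34 gf 12.0
rotvec [ 0.1 -0.1  0.3] shift before turn [-0.7  0.6  7.5] after turn [-0.7  0.6  7.5]
```

To row units: 3 mm / 600 = 0.005, 1.5 mm / 600 = 0.0025.

{"name": "jog_arm", "arguments": {
  "deltas": {"plan":[[-0.0008, 0.0008, 0.005, 0, 0, 0, 0.2], [0, 0, 0.005, 0, 0, 0, 0.2], [0, 0, 0.0025, 0, 0, 0, 0.2], [0, 0, 0, 0, 0, 0, 0.2], [0, 0, 0, 0, 0, 0, 0.2]]}
}}

```text
t: 14.77
position: [530.3, 169.6, 19.8]
ee_rot: [180.0, 0.0, 44.0]
contact_force: [-1.5, -0.1, 5.2]
grip_width: 0.343
gripper_force: 12.0
```

```bash
python3 go.py 531 169.8 20 43.75
```

```text
now 14.77 [530.3 169.6  19.8] [180.   0.  44.] w 0.34 gf 12.0
rotvec [0.  0.  0.3] shift before turn [ 0.6  0.3 -0.2] after turn [ 0.6  0.3 -0.2]
```

Touched the floor lightly (5 N). Release, retreat, and go towards green.

To row units: -40 mm / 600 = -0.0667, -30 mm / 600 = -0.05.

{"name": "jog_arm", "arguments": {
  "deltas": {"plan":[[0, 0, -0.0008, 0, 0, 0, 0.45], [0, 0, 0, 0, 0, 0, 0.6], [0, 0, 0, 0, 0, 0, 0.8], [0, 0, 0, 0, 0, 0, 0.9], [0, 0, 0, 0, 0, 0, 0.9], [0, 0, -0.0167, 0, 0, 0, 0.9], [0, 0, -0.05, 0, 0, 0, 1], [0, 0, -0.0667, 0, 0, 0, 1], [0, 0, -0.0667, 0, 0, 0, 1], [0, 0, 0, 0, 0, 0, 1]]}
}}

```text
t: 15.6
position: [535.2, 172.2, 149.1]
ee_rot: [179.6, -0.7, 44.1]
contact_force: [0.9, 0.7, 0.8]
grip_width: 0.966
gripper_force: 0.0
```

{"name": "jog_arm", "arguments": {
  "deltas": {"plan":[[0, 0, 0, 0, 0, -0.0186, 1], [0, 0, 0, 0, 0, -0.0186, 1], [0, 0, 0, 0, 0, -0.0186, 1], [0, 0, 0, 0, 0, -0.0186, 1], [0, 0, 0, 0, 0, -0.0186, 1], [0, 0, 0, 0, 0, -0.0186, 1]]}
}}

```text
t: 16.1
position: [530.4, 169.9, 140.6]
ee_rot: [180.0, -0.0, 84.6]
contact_force: [0.3, 0.4, 0.3]
grip_width: 0.999
gripper_force: 0.0
```

```bash
python3 go.py 550.2 -165.3 140 84.3
```

```text
now 16.1 [530.4 169.9 140.6] [180.   -0.   84.6] w 1.0 gf 0.0
rotvec [ 0.  -0.   0.3] shift before turn [-331.9   51.4    0.6] after turn [-331.6   52.9    0.6]
```

To row units: -31 mm / 600 = -0.0517, -30 mm / 600 = -0.05.

{"name": "jog_arm", "arguments": {
  "deltas": {"plan":[[-0.0333, 0.0067, 0, 0, 0, 0, 1], [-0.05, 0.0083, 0, 0, 0, 0, 1], [-0.0517, 0.0083, 0, 0, 0, 0, 1], [-0.0517, 0.0083, 0, 0, 0, 0, 1], [-0.0517, 0.0083, 0, 0, 0, 0, 1], [-0.0517, 0.0083, 0, 0, 0, 0, 1], [-0.0517, 0.0083, 0, 0, 0, 0, 1], [-0.0517, 0.0083, 0, 0, 0, 0, 1], [-0.0517, 0.0083, 0, 0, 0, 0, 1], [-0.0517, 0.0083, 0, 0, 0, 0, 1], [-0.0367, 0.0067, 0, 0, 0, 0, 1], [-0.02, 0.005, 0, 0, 0, 0, 1]]}
}}

```text
t: 17.1
position: [552.3, -170.3, 140.4]
ee_rot: [180.0, 0.1, 84.0]
contact_force: [-0.3, -0.5, 0.8]
grip_width: 1.004
gripper_force: 0.0
```

{"name": "jog_arm", "arguments": {
  "deltas": {"plan":[[0, 0, 0.0167, 0, 0, 0, 1], [0, 0, 0.0333, 0, 0, 0, 1], [0, 0, 0.0167, 0, 0, 0, 1], [0, 0, 0, 0, 0, 0, 1], [0, 0, 0, 0, 0, 0, 1]]}
}}

```text
t: 17.52
position: [552.3, -164.2, 99.3]
ee_rot: [-179.9, -0.1, 84.4]
contact_force: [0.6, 0.1, 0.7]
grip_width: 1.001
gripper_force: 0.0
```

```bash
python3 go.py 550.2 -165.3 23 84.3
python3 - <<'E'
from h import *
p,d=get_image("top");q,e=get_image("side")
for n,a,f in(("top",p,d),("side",q,e)):
    z=world(n,f)[...,2];b=np.zeros(z.shape,bool)
    if n=="top": b[140:260,150:430]=1
    else: b[150:290,200:400]=1
    for c in("yellow","red"):print(n,c,cent(n,cmask(a,c)&b&(z>57)&(z<90),76-9*(n=="side")))
cv2.imwrite("pics/m4.png",np.hstack([cv2.resize(a,(400,400),interpolation=2) for a in(p[150:250,160:260],q[130:290,200:360])]))
E
```

```text
now 17.52 [ 552.3 -164.2   99.3] [-1.799e+02 -1.000e-01  8.440e+01] w 1.0 gf 0.0
rotvec [-0.1 -0.1  0.1] shift before turn [-1.4 -1.8 76.3] after turn [-1.3 -1.9 76.3]
top yellow (np.int32(53), array([232.2, 227.7]), array([491.8, 132.5,  76. ]))
top red (np.int32(56), array([217.6, 211.7]), array([529.8, 168.4,  76. ]))
side yellow (np.int32(38), array([229.1, 180.4]), array([492.4, 133. ,  67. ]))
side red (np.int32(53), array([231.1, 170.6]), array([532.5, 171. ,  67. ]))
```

View pics/m4.png

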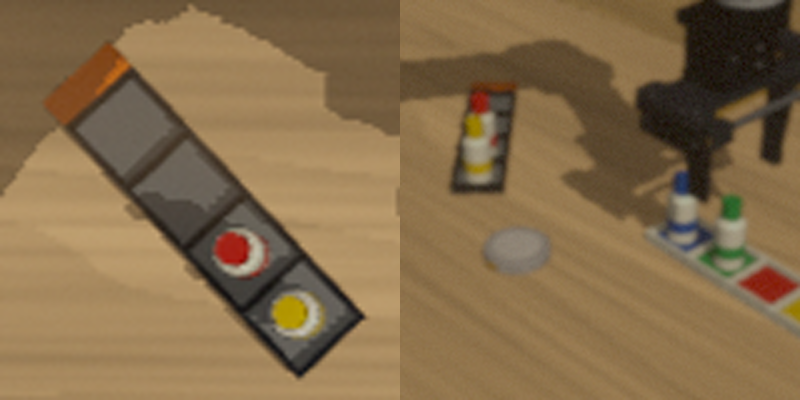

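Yellow and red both stand upright in the last two compartments, with caps within about 2 mm of target. The fingers are over green. Descend and grip.

To row units: 22 mm / 600 = 0.0367, 20 mm / 600 = 0.0333.

{"name": "jog_arm", "arguments": {
  "deltas": {"plan":[[0, -0.0033, 0.0333, 0, 0, 0, 1], [0, 0, 0.0367, 0, 0, 0, 1], [0, 0, 0.0333, 0, 0, 0, 1], [0, 0, 0.0167, 0, 0, 0, 1], [0, 0, 0.0067, 0, 0, 0, 0.8], [0, 0, 0, 0, 0, 0, 0.55], [0, 0, 0, 0, 0, 0, 0.5], [0, 0, 0, 0, 0, 0, 0.5], [0, 0, 0, 0, 0, 0, 0.5], [0, 0, 0, 0, 0, 0, 0.5]]}
}}

```text
t: 18.45
position: [551.4, -166.2, 25.0]
ee_rot: [179.9, 0.0, 84.2]
contact_force: [0.1, 0.2, -0.4]
grip_width: 0.633
gripper_force: 0.0
```

```bash
python3 go.py 550.2 -165.3 23 84.3
```

```text
now 18.45 [ 551.4 -166.2   25. ] [179.9   0.   84.2] w 0.63 gf 0.0
rotvec [ 0.1  0.  -0.1] shift before turn [ 0.8 -1.2  2. ] after turn [ 0.8 -1.2  2. ]
```

To row units: 1.5 mm / 600 = 0.0025, -1 mm / 600 = -0.0017.

{"name": "jog_arm", "arguments": {
  "deltas": {"plan":[[0.0008, -0.0017, 0.0025, 0, 0, 0, 0.45], [0, 0, 0, 0, 0, 0, 0.2], [0, 0, 0, 0, 0, 0, 0.2], [0, 0, 0, 0, 0, 0, 0.2], [0, 0, 0, 0, 0, 0, 0.2], [0, 0, 0, 0, 0, 0, 0.2], [0, 0, 0, 0, 0, 0, 0.2]]},
  "squeeze": 12
}}

```text
t: 19.03
position: [549.7, -165.4, 22.5]
ee_rot: [-180.0, 0.0, 84.2]
contact_force: [-1.3, 0.1, -0.0]
grip_width: 0.34
gripper_force: 12.0
```

```bash
python3 go.py 550.2 -165.3 23 84.3
```

```text
now 19.03 [ 549.7 -165.4   22.5] [-180.     0.    84.2] w 0.34 gf 12.0
rotvec [-0.   0.  -0.1] shift before turn [ 0.1  0.5 -0.5] after turn [ 0.1  0.5 -0.5]
```

To row units: -35 mm / 600 = -0.0583, -30 mm / 600 = -0.05, 6.7 degrees / 360 = 0.0186.

{"name": "jog_arm", "arguments": {
  "deltas": {"plan":[[0, 0, -0.0167, 0, 0, 0, 0.2], [0, 0, -0.05, 0, 0, 0, 0.2], [0, 0, -0.0583, 0, 0, 0, 0.2], [0, 0, -0.05, 0, 0, 0, 0.2], [0, 0, 0, 0, 0, 0.0186, 0.2], [0, 0, 0, 0, 0, 0.0186, 0.2], [0, 0, 0, 0, 0, 0.0186, 0.2], [0, 0, 0, 0, 0, 0.0186, 0.2], [0, 0, 0, 0, 0, 0.0186, 0.2], [0, 0, 0, 0, 0, 0.0186, 0.2]]},
  "squeeze": 12
}}

```text
t: 19.87
position: [549.9, -165.3, 128.4]
ee_rot: [180.0, -0.0, 43.7]
contact_force: [-0.4, -0.4, -0.3]
grip_width: 0.337
gripper_force: 12.0
```

```bash
python3 go.py 570 207.2 125 43.75
```

```text
now 19.87 [ 549.9 -165.3  128.4] [180.   -0.   43.7] w 0.34 gf 12.0
rotvec [ 0. -0. -0.] shift before turn [ 271.9 -255.4    3.3] after turn [ 272.1 -255.2    3.4]
```

To row units: 24 mm / 600 = 0.04, -23 mm / 600 = -0.0383.

{"name": "jog_arm", "arguments": {
  "deltas": {"plan":[[0.0267, -0.025, 0, 0, 0, 0, 0.2], [0.0367, -0.035, 0, 0, 0, 0, 0.2], [0.04, -0.0367, 0, 0, 0, 0, 0.2], [0.04, -0.0367, 0, 0, 0, 0, 0.2], [0.04, -0.0383, 0, 0, 0, 0, 0.2], [0.04, -0.0383, 0, 0, 0, 0, 0.2], [0.04, -0.0383, 0, 0, 0, 0, 0.2], [0.04, -0.0383, 0, 0, 0, 0, 0.2], [0.04, -0.0367, 0, 0, 0, 0, 0.2], [0.04, -0.0367, 0, 0, 0, 0, 0.2], [0.04, -0.0367, 0, 0, 0, 0, 0.2], [0.0317, -0.0283, 0, 0, 0, 0, 0.2]]}
}}

```text
t: 20.87
position: [568.4, 211.1, 128.5]
ee_rot: [-180.0, -0.1, 44.2]
contact_force: [0.4, -0.6, -0.2]
grip_width: 0.34
gripper_force: 12.0
```

{"name": "jog_arm", "arguments": {
  "deltas": {"plan":[[0, 0, 0.0167, 0, 0, 0, 0.2], [0, 0, 0.0167, 0, 0, 0, 0.2], [0, 0, 0, 0, 0, 0, 0.2], [0, 0, 0, 0, 0, 0, 0.2], [0, 0, 0, 0, 0, 0, 0.2], [0, 0, 0, 0, 0, 0, 0.2]]}
}}

```text
t: 21.37
position: [569.4, 206.4, 108.0]
ee_rot: [180.0, -0.0, 43.9]
contact_force: [-1.4, 0.5, -0.5]
grip_width: 0.34
gripper_force: 12.0
```

```bash
python3 go.py 570 207.2 19.5 43.75
```

```text
now 21.37 [569.4 206.4 108. ] [180.   -0.   43.9] w 0.34 gf 12.0
rotvec [ 0.  -0.   0.2] shift before turn [ 1.  -0.2 88.5] after turn [ 1.  -0.2 88.5]
```

To row units: 22 mm / 600 = 0.0367, 20 mm / 600 = 0.0333.

{"name": "jog_arm", "arguments": {
  "deltas": {"plan":[[0.0008, 0, 0.0333, 0, 0, 0, 0.2], [0, 0, 0.0367, 0, 0, 0, 0.2], [0, 0, 0.0333, 0, 0, 0, 0.2], [0, 0, 0.0167, 0, 0, 0, 0.2], [0, 0, 0.01, 0, 0, 0, 0.2], [0, 0, 0.005, 0, 0, 0, 0.2], [0, 0, 0.0017, 0, 0, 0, 0.2], [0, 0, 0, 0, 0, 0, 0.2], [0, 0, 0, 0, 0, 0, 0.2], [0, 0, 0, 0, 0, 0, 0.2]]}
}}

```text
t: 22.2
position: [569.8, 208.3, 26.5]
ee_rot: [180.0, -0.1, 44.0]
contact_force: [0.2, -0.0, -0.9]
grip_width: 0.339
gripper_force: 12.0
```

```bash
python3 go.py 570 207.2 19.5 43.75
```

```text
now 22.2 [569.8 208.3  26.5] [ 1.8e+02 -1.0e-01  4.4e+01] w 0.34 gf 12.0
rotvec [ 0.  -0.1  0.3] shift before turn [-0.6  0.9  7. ] after turn [-0.6  0.9  7. ]
```

To row units: 3 mm / 600 = 0.005, 1 mm / 600 = 0.0017.

{"name": "jog_arm", "arguments": {
  "deltas": {"plan":[[-0.0008, 0.0008, 0.005, 0, 0, 0, 0.2], [0, 0, 0.005, 0, 0, 0, 0.2], [0, 0, 0.0017, 0, 0, 0, 0.2], [0, 0, 0, 0, 0, 0, 0.2], [0, 0, 0, 0, 0, 0, 0.2]]}
}}

```text
t: 22.62
position: [569.5, 207.3, 19.4]
ee_rot: [180.0, -0.0, 44.0]
contact_force: [-1.4, -1.5, 5.5]
grip_width: 0.343
gripper_force: 12.0
```

```bash
python3 go.py 570 207.2 19.5 43.75
```

```text
now 22.62 [569.5 207.3  19.4] [180.  -0.  44.] w 0.34 gf 12.0
rotvec [ 0.  -0.   0.3] shift before turn [ 0.3  0.4 -0.1] after turn [ 0.3  0.4 -0.1]
```

To row units: -40 mm / 600 = -0.0667, -30 mm / 600 = -0.05.

{"name": "jog_arm", "arguments": {
  "deltas": {"plan":[[0, 0, -0.0008, 0, 0, 0, 0.45], [0, 0, 0, 0, 0, 0, 0.6], [0, 0, 0, 0, 0, 0, 0.8], [0, 0, 0, 0, 0, 0, 0.9], [0, 0, 0, 0, 0, 0, 0.9], [0, 0, -0.0167, 0, 0, 0, 0.9], [0, 0, -0.05, 0, 0, 0, 1], [0, 0, -0.0667, 0, 0, 0, 1], [0, 0, -0.0667, 0, 0, 0, 1], [0, 0, 0, 0, 0, 0, 1]]}
}}

```text
t: 23.45
position: [573.8, 210.1, 148.6]
ee_rot: [179.6, -0.7, 44.1]
contact_force: [0.9, 0.6, 1.4]
grip_width: 0.965
gripper_force: 0.0
```

{"name": "jog_arm", "arguments": {
  "deltas": {"plan":[[0, 0, 0, 0, 0, -0.0186, 1], [0, 0, 0, 0, 0, -0.0186, 1], [0, 0, 0, 0, 0, -0.0186, 1], [0, 0, 0, 0, 0, -0.0186, 1], [0, 0, 0, 0, 0, -0.0186, 1], [0, 0, 0, 0, 0, -0.0186, 1]]}
}}

```text
t: 23.95
position: [569.2, 207.5, 139.6]
ee_rot: [180.0, -0.0, 84.6]
contact_force: [-0.0, -1.9, 1.1]
grip_width: 1.001
gripper_force: 0.0
```

```bash
python3 go.py 552.2 -104.9 140 84.3
```

```text
now 23.95 [569.2 207.5 139.6] [180.   -0.   84.6] w 1.0 gf 0.0
rotvec [ 0.  -0.   0.3] shift before turn [-312.6   12.6   -0.4] after turn [-312.5   14.1   -0.4]
```

To row units: -29 mm / 600 = -0.0483, -28 mm / 600 = -0.0467.

{"name": "jog_arm", "arguments": {
  "deltas": {"plan":[[-0.0333, 0.0017, 0, 0, 0, 0, 1], [-0.0467, 0.0017, 0, 0, 0, 0, 1], [-0.0483, 0.0017, 0, 0, 0, 0, 1], [-0.0483, 0.0017, 0, 0, 0, 0, 1], [-0.0483, 0.0017, 0, 0, 0, 0, 1], [-0.0483, 0.0017, 0, 0, 0, 0, 1], [-0.0483, 0.0017, 0, 0, 0, 0, 1], [-0.0483, 0.0017, 0, 0, 0, 0, 1], [-0.0483, 0.0017, 0, 0, 0, 0, 1], [-0.0483, 0.0017, 0, 0, 0, 0, 1], [-0.0333, 0.0033, 0, 0, 0, 0, 1], [-0.0217, 0.0033, 0, 0, 0, 0, 1]]}
}}

```text
t: 24.95
position: [551.3, -108.8, 139.5]
ee_rot: [180.0, 0.1, 84.0]
contact_force: [0.4, 0.7, 0.8]
grip_width: 0.997
gripper_force: 0.0
```

{"name": "jog_arm", "arguments": {
  "deltas": {"plan":[[0, 0, 0.0167, 0, 0, 0, 1], [0, 0, 0.0333, 0, 0, 0, 1], [0, 0, 0.0167, 0, 0, 0, 1], [0, 0, 0, 0, 0, 0, 1], [0, 0, 0, 0, 0, 0, 1]]}
}}

```text
t: 25.37
position: [551.2, -103.6, 98.3]
ee_rot: [-179.9, -0.1, 84.4]
contact_force: [0.1, -0.6, 0.3]
grip_width: 1.001
gripper_force: 0.0
```

```bash
python3 go.py 552.2 -104.9 23 84.3
```

```text
now 25.37 [ 551.2 -103.6   98.3] [-1.799e+02 -1.000e-01  8.440e+01] w 1.0 gf 0.0
rotvec [-0.1 -0.1  0.1] shift before turn [-1.2  1.3 75.3] after turn [-1.2  1.2 75.3]
```

To row units: 22 mm / 600 = 0.0367, 20 mm / 600 = 0.0333.

{"name": "jog_arm", "arguments": {
  "deltas": {"plan":[[0, 0.0017, 0.0333, 0, 0, 0, 1], [0, 0, 0.0367, 0, 0, 0, 1], [0, 0, 0.0333, 0, 0, 0, 1], [0, 0, 0.0167, 0, 0, 0, 1], [0, 0, 0.005, 0, 0, 0, 0.8], [0, 0, 0, 0, 0, 0, 0.55], [0, 0, 0, 0, 0, 0, 0.5], [0, 0, 0, 0, 0, 0, 0.5], [0, 0, 0, 0, 0, 0, 0.5], [0, 0, 0, 0, 0, 0, 0.5]]}
}}

```text
t: 26.2
position: [553.3, -105.8, 25.0]
ee_rot: [179.9, 0.0, 84.2]
contact_force: [-0.0, 0.2, -0.6]
grip_width: 0.632
gripper_force: 0.0
```

```bash
python3 go.py 552.2 -104.9 23 84.3
```

```text
now 26.2 [ 553.3 -105.8   25. ] [179.9   0.   84.2] w 0.63 gf 0.0
rotvec [ 0.1  0.  -0.1] shift before turn [ 0.7 -1.1  2. ] after turn [ 0.7 -1.1  2. ]
```

To row units: -1 mm / 600 = -0.0017, 0.5 mm / 600 = 0.0008.

{"name": "jog_arm", "arguments": {
  "deltas": {"plan":[[0.0008, -0.0017, 0.0017, 0, 0, 0, 0.45], [0, 0, 0, 0, 0, 0, 0.2], [0, 0, 0, 0, 0, 0, 0.2], [0, 0, 0, 0, 0, 0, 0.2], [0, 0, 0, 0, 0, 0, 0.2], [0, 0, 0, 0, 0, 0, 0.2], [0, 0, 0, 0, 0, 0, 0.2]]},
  "squeeze": 12
}}

```text
t: 26.78
position: [551.6, -105.0, 23.0]
ee_rot: [-180.0, 0.0, 84.2]
contact_force: [0.9, 0.2, 0.6]
grip_width: 0.337
gripper_force: 12.0
```

```bash
python3 go.py 552.2 -104.9 23 84.3
```

```text
now 26.78 [ 551.6 -105.    23. ] [-180.     0.    84.2] w 0.34 gf 12.0
rotvec [-0.   0.  -0.1] shift before turn [0.1 0.6 0. ] after turn [0.1 0.6 0. ]
```

To row units: -35 mm / 600 = -0.0583, -30 mm / 600 = -0.05, 6.7 degrees / 360 = 0.0186.

{"name": "jog_arm", "arguments": {
  "deltas": {"plan":[[0, 0, -0.0167, 0, 0, 0, 0.2], [0, 0, -0.05, 0, 0, 0, 0.2], [0, 0, -0.0583, 0, 0, 0, 0.2], [0, 0, -0.05, 0, 0, 0, 0.2], [0, 0, 0, 0, 0, 0.0186, 0.2], [0, 0, 0, 0, 0, 0.0186, 0.2], [0, 0, 0, 0, 0, 0.0186, 0.2], [0, 0, 0, 0, 0, 0.0186, 0.2], [0, 0, 0, 0, 0, 0.0186, 0.2], [0, 0, 0, 0, 0, 0.0186, 0.2]]},
  "squeeze": 12
}}

```text
t: 27.62
position: [551.8, -104.8, 128.9]
ee_rot: [180.0, -0.0, 43.7]
contact_force: [1.0, -0.2, -0.2]
grip_width: 0.341
gripper_force: 12.0
```

```bash
python3 go.py 609 244.5 125 43.75
```

```text
now 27.62 [ 551.8 -104.8  128.9] [180.   -0.   43.7] w 0.34 gf 12.0
rotvec [ 0. -0. -0.] shift before turn [ 282.7 -212.9    3.8] after turn [ 282.9 -212.8    3.9]
```

The rows are not in the units I measure in: shifts go in shares of 600 mm and turns go in shares of 360 degrees. I convert before sending: 25 mm / 600 = 0.0417, 22 mm / 600 = 0.0367.

{"name": "jog_arm", "arguments": {
  "deltas": {"plan":[[0.0267, -0.02, 0, 0, 0, 0, 0.2], [0.0367, -0.0283, 0, 0, 0, 0, 0.2], [0.0417, -0.0317, 0, 0, 0, 0, 0.2], [0.0417, -0.0317, 0, 0, 0, 0, 0.2], [0.0417, -0.0317, 0, 0, 0, 0, 0.2], [0.0417, -0.0317, 0, 0, 0, 0, 0.2], [0.0417, -0.0317, 0, 0, 0, 0, 0.2], [0.0417, -0.0317, 0, 0, 0, 0, 0.2], [0.0417, -0.0317, 0, 0, 0, 0, 0.2], [0.0417, -0.0317, 0, 0, 0, 0, 0.2], [0.0417, -0.0317, 0, 0, 0, 0, 0.2], [0.0333, -0.0217, 0, 0, 0, 0, 0.2]]}
}}

```text
t: 28.62
position: [606.5, 248.4, 128.9]
ee_rot: [-179.9, -0.1, 44.2]
contact_force: [-0.4, 0.3, -0.1]
grip_width: 0.34
gripper_force: 12.0
```

{"name": "jog_arm", "arguments": {
  "deltas": {"plan":[[0, 0, 0.0167, 0, 0, 0, 0.2], [0, 0, 0.0167, 0, 0, 0, 0.2], [0, 0, 0, 0, 0, 0, 0.2], [0, 0, 0, 0, 0, 0, 0.2], [0, 0, 0, 0, 0, 0, 0.2], [0, 0, 0, 0, 0, 0, 0.2]]}
}}

```text
t: 29.12
position: [607.7, 243.4, 108.6]
ee_rot: [179.9, -0.0, 43.9]
contact_force: [-0.4, 0.4, -0.2]
grip_width: 0.343
gripper_force: 12.0
```

```bash
python3 go.py 609 244.5 20 43.75
```

```text
now 29.12 [607.7 243.4 108.6] [179.9  -0.   43.9] w 0.34 gf 12.0
rotvec [ 0.1 -0.   0.2] shift before turn [ 1.7  0.1 88.6] after turn [ 1.7  0.1 88.6]
```

To row units: 22 mm / 600 = 0.0367, 20 mm / 600 = 0.0333.

{"name": "jog_arm", "arguments": {
  "deltas": {"plan":[[0.0017, 0, 0.0333, 0, 0, 0, 0.2], [0, 0, 0.0367, 0, 0, 0, 0.2], [0, 0, 0.0333, 0, 0, 0, 0.2], [0, 0, 0.0167, 0, 0, 0, 0.2], [0, 0, 0.01, 0, 0, 0, 0.2], [0, 0, 0.005, 0, 0, 0, 0.2], [0, 0, 0.0017, 0, 0, 0, 0.2], [0, 0, 0, 0, 0, 0, 0.2], [0, 0, 0, 0, 0, 0, 0.2], [0, 0, 0, 0, 0, 0, 0.2]]}
}}

```text
t: 29.95
position: [608.4, 245.9, 27.1]
ee_rot: [180.0, -0.1, 44.0]
contact_force: [0.5, 0.1, 0.1]
grip_width: 0.338
gripper_force: 12.0
```

```bash
python3 go.py 609 244.5 20 43.75
```

```text
now 29.95 [608.4 245.9  27.1] [ 1.8e+02 -1.0e-01  4.4e+01] w 0.34 gf 12.0
rotvec [ 0.  -0.1  0.3] shift before turn [-0.6  1.4  7.1] after turn [-0.6  1.4  7.1]
```

To row units: 3 mm / 600 = 0.005, 1 mm / 600 = 0.0017.

{"name": "jog_arm", "arguments": {
  "deltas": {"plan":[[-0.0008, 0.0017, 0.005, 0, 0, 0, 0.2], [0, 0, 0.005, 0, 0, 0, 0.2], [0, 0, 0.0017, 0, 0, 0, 0.2], [0, 0, 0, 0, 0, 0, 0.2], [0, 0, 0, 0, 0, 0, 0.2]]}
}}

```text
t: 30.37
position: [608.7, 244.3, 19.9]
ee_rot: [179.9, -0.0, 44.0]
contact_force: [-0.5, -1.2, 5.5]
grip_width: 0.338
gripper_force: 12.0
```

```bash
python3 go.py 609 244.5 20 43.75
```

```text
now 30.37 [608.7 244.3  19.9] [179.9  -0.   44. ] w 0.34 gf 12.0
rotvec [ 0.1 -0.   0.3] shift before turn [ 0.3  0.1 -0.1] after turn [ 0.3  0.1 -0.1]
```

To row units: -40 mm / 600 = -0.0667, -30 mm / 600 = -0.05.

{"name": "jog_arm", "arguments": {
  "deltas": {"plan":[[0, 0, -0.0008, 0, 0, 0, 0.45], [0, 0, 0, 0, 0, 0, 0.6], [0, 0, 0, 0, 0, 0, 0.8], [0, 0, 0, 0, 0, 0, 0.9], [0, 0, 0, 0, 0, 0, 0.9], [0, 0, -0.0167, 0, 0, 0, 0.9], [0, 0, -0.05, 0, 0, 0, 1], [0, 0, -0.0667, 0, 0, 0, 1], [0, 0, -0.0667, 0, 0, 0, 1], [0, 0, 0, 0, 0, 0, 1]]}
}}

```text
t: 31.2
position: [612.5, 247.5, 149.7]
ee_rot: [179.7, -0.8, 44.0]
contact_force: [1.3, 1.8, 1.8]
grip_width: 0.969
gripper_force: 0.0
```

{"name": "jog_arm", "arguments": {
  "deltas": {"plan":[[-0.0333, 0.03, 0, 0, 0, 0, 1], [-0.0367, 0.0333, 0, 0, 0, 0, 1], [-0.0367, 0.0333, 0, 0, 0, 0, 1], [-0.0367, 0.0333, 0, 0, 0, 0, 1], [-0.0367, 0.0333, 0, 0, 0, 0, 1], [-0.0367, 0.0333, 0, 0, 0, 0, 1], [-0.0367, 0.0333, 0, 0, 0, 0, 1], [-0.0367, 0.0333, 0, 0, 0, 0, 1], [-0.0333, 0.03, 0, 0, 0, 0, 1], [-0.0167, 0.015, 0, 0, 0, 0, 1], [0, 0, 0, 0, 0, 0, 1], [0, 0, 0, 0, 0, 0, 1]]}
}}

```text
t: 32.2
position: [590.2, -29.7, 139.9]
ee_rot: [-180.0, -0.1, 44.0]
contact_force: [-0.4, 0.6, -0.2]
grip_width: 1.0
gripper_force: 0.0
```

```bash
python3 - <<'E'
from h import *
p,d=get_image("top");q,e=get_image("side")
u=np.array([np.cos(np.radians(43.75)),np.sin(np.radians(43.75))])
for n,a,f in(("top",p,d),("side",q,e)):
    z=world(n,f)[...,2];b=np.zeros(z.shape,bool)
    if n=="top": b[140:260,150:270]=1
    else: b[140:230,200:270]=1
    for c in("yellow","red","green","blue"):
        g=cent(n,cmask(a,c)&b&(z>57)&(z<90),76-9*(n=="side"))
        if g: w=g[2][:2]-[550.5,188.5];print(n,c,g,"rack",round(w@u,1),round(w[1]*u[0]-w[0]*u[1],1))
cv2.imwrite("pics/m5.png",np.hstack([cv2.resize(a,(400,400),interpolation=2) for a in(p[150:250,160:260],q[130:290,200:360])]))
E
```

```text
top yellow (np.int32(54), array([232.1, 227.7]), array([491.8, 132.7,  76. ])) rack -81.0 0.3
top red (np.int32(57), array([217.6, 211.8]), array([529.7, 168.2,  76. ])) rack -29.1 -0.3
top green (np.int32(52), array([202.4, 195.4]), array([568.9, 205.8,  76. ])) rack 25.3 -0.2
side yellow (np.int32(36), array([229.1, 180.4]), array([492.3, 132.8,  67. ])) rack -80.6 0.0
side red (np.int32(48), array([231. , 170.9]), array([530.9, 169.6,  67. ])) rack -27.2 -0.1
side green (np.int32(33), array([233., 162.]), array([570.7, 206.2,  67. ])) rack 26.8 -1.2
side blue (np.int32(16), array([234.9, 153.9]), array([609.2, 241.3,  67. ])) rack 78.9 -2.5
```

View pics/m5.png

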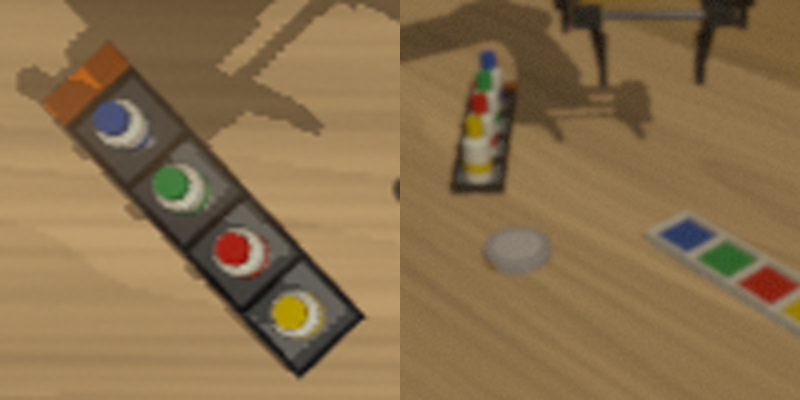

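All four bottles stand upright and centred in the black rack, from blue by the orange end to yellow at the far end. The gripper is clear of them, so I'm handing in.

```bash
python3 -c "
from workcell import r, ticket, get_image, camera_model
print(ticket.hand_in())"
```

```text
the job is handed in; nothing more can be done
None
```

I moved all four bottles to the black rack in reverse order and handed the job in at about 32 s; in the last pictures they stand upright, within about 3 mm of their compartment centres, but the hand-in gave no verdict.

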